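# Hold the clinic's lockbox unlocked

### The job

Unlock the grey medicine lockbox: take the square-headed key out of the key block, push it straight down into the keyhole on the box's lid, easing it past the sticky pins until its collar rests on the plate, then turn it a quarter turn clockwise (seen from above). The lock springs back, so finish still gripping the key and holding it turned, fully in. Leave the two other keys and everything else on the table where they are.

Things in the scene. Friction and masses are not known exactly. Their poses are not given: they have to be found in the camera images.
- key_bow (a point): centre of the square head of the steel key to use (60 g), standing head up in any one of the key block's three slots. The head is an upright plate 8 mm thick along this frame's x, 30 mm wide along y, 32 mm tall; z points up the key. Below it: a 6 mm thick stem, then a collar 18 mm across, 4 mm thick, its underside 30 mm below this point. The key is the same after half a turn about z
- key_tip (a point): tip of that key's blade, on its axis, 60 mm below the head's centre, axes as the head's. The flat blade is 22 mm long, 5 mm thick (x), 16 mm wide (y), its last 6 mm tapering to 1.5 x 9 mm; between blade and collar is a neck 8 mm long, 6 mm thick
- keyblock: wooden key block, 50 mm (x) by 176 mm (y) by 40 mm tall, fixed; origin under its centre. Three slots in its top in a row along its y, 58 mm apart, each holding a key, heads broad along the row. The keys hang by their collars on the block's top, blades 30 mm deep and loose, and draw straight up
- lockbox: grey steel lockbox, fixed, 160 mm (x) by 220 mm (y), lid 90 mm above the table; origin under its centre. On the middle of the lid a 44 mm square steel plate, 5 mm thick, with the keyhole
- keyhole (a point): centre of the keyhole at the plate's upper face, 95 mm above the table; z up. A slot 19 mm long along x, 7 mm wide along y; the key goes straight down, blade along the slot. Home: collar resting on the plate, so tip 30 mm below and head centre 30 mm above this point. Not home, the plate keeps the key from turning; turned, it keeps it from coming out
- core (a joint): turn of the lock's core under the plate, rad: 0 at rest, slot (6.5 mm wide) in line with the keyhole; grows clockwise seen from above, stop at 1.75. A spring (0.05 N m at 0, 0.1 at a quarter turn) drives it back; the key has 0.1 rad of play. Two sticky pins stand 3 mm into its slot, 17 and 24 mm below the plate's top; the blade wedges them aside at 3 to 15 N of push; rocking can help
- key_round_bow (a point): round-headed key, a bystander: disc head 26 mm across, standing in another slot of the key block; this point is the disc's centre, 25 mm above the block's top
- key_tee_bow (a point): tee-handled key, a bystander: round crossbar 40 mm long and 9 mm thick, standing in another slot of the key block; this point is the crossbar's centre, 17 mm above the block's top
- mirror: spoon-shaped steel hand instrument 160 mm long, lying near the key block on the robot's side; bystander
- spreader: steel spatula 170 mm long, lying near the key block on the far side; bystander
- pot: small lidded pot, 36 mm across, 35 mm tall, standing on the lockbox lid near a far corner, about 100 mm from the keyhole; bystander, origin under its centre
- carton: carton 60 x 120 x 45 mm on the far part of the table; bystander
- spray: spray can 54 mm across, 190 mm tall, standing on the left; bystander
- bowl: steel bowl 110 mm across, 40 mm tall, far part of the table; bystander
- tub: lidded tub 66 mm across, 80 mm tall, standing on the right; bystander
Not all that is in view belongs to the job. What is shaped like the part that bears key_bow but green is not meant.

How it is judged:
By the outcome, as a careful person would: the job done as asked, in the order asked, and still so for the second after the job is handed in, while the arm keeps its last pose, push and grip.
It also fails if it takes over 54 s, if anything falls off the work surface, if the arm or the gripper's body presses on something with over 40 N, if the wrist force passes 120 N, or if a joint passes its speed limit or range.

### The arm

A 7-joint arm with a two-finger parallel gripper is mounted at the origin on the work surface. World frame = base frame: x ahead of the robot, y to its left, z up, the work surface at z = 0. Lengths are in m, angles in rad, forces in N, time in s.
With the tool pointing down it reaches from about 0.4 to 0.85 m from the base axis. Payload 10.4 kg.
Tool frame: the origin (TCP) lies on the centre line of the jaws, within the pads' length; the fingertips stand 11 mm ahead of it and the grasp point (between the pads) lies 8 mm behind it; z points along the fingers, y is the line along which they close (so a half turn about z gives the same grasp; the last joint's range is limited). The gripper opens to 87 mm and grips with 3 to 60 N. Pads are 19 mm wide; open, the fingers measure 117 mm over their backs; the gripper's body (75 mm by 190 mm) begins 51 mm behind the grasp point.
Start: joints at [-1.205, 0.332, -0.065, 1.46, 0.022, 1.35, -0.088], TCP at [0.237, 0.578, 0.234] pointing down, gripper open.
Joint ranges: [-2.6, 2.6], [-0.5, 2.12], [-1.47, 1.34], [0.16, 2.42], [-1.27, 4.41], [0.06, 2.06], [-2.6, 2.6]. Speed limits (rad/s): [2.22, 2.22, 2.79, 2.79, 3.14, 3.14, 3.14].

### API

Orientations are given as a unit quaternion [x, y, z, w].
In Python, from bench import r gives the robot as it stands.
- The arm moves only by the shell command python3 -m pendant 'ROWS' [OPENING] [FORCE]. ROWS is JSON, a list of rows, each a list of 4 numbers: the shift along the tool's x, y, z in m, then the turn about the tool's z in rad. A call has 1 to 8 rows; each row shifts and turns the commanded pose from where the row before left it, along the tool's axes as they then stand; what a row does not reach is not made up. A row lasts 1/12 s, in which the tool goes at most 41.7 mm and 7.16 degrees, less where a joint would pass 70% of its speed; a pose out of reach is approached as far as the arm can. A call with a gripper value outside its range is refused whole. OPENING is the opening, from 0 (shut) to 1 (fully open), set as the call begins (- or left out, the last holds). The fingers move at their own pace and stop on an object; FORCE is the grip in N (left out, the last holds). Time passes only in rows, so rows that do not move let the fingers close. It gives the time, the measured TCP pose, the force, the opening and the grip force at its end, in the units of the state.
- r.read_state(): the state, without advancing time (a new reading comes with each control period).
- r.camera(name): name is "scene" or "top" or "wrist"; returns a dict with "img" (480x640x3 uint8, red, green, blue), "camera_matrix" (3x3 intrinsics, pixels), "xyz" and "attitude" of the camera in the world. Camera axes: x right, y down, z forward; pixel columns grow to the right and rows downward; lengths in m; the calibration is good to about 2 mm. A picture is of the moment at which its call begins. There is no depth.
- r.close_job(): hands the job in; it is judged then, once.
Trained networks look in the newest picture that a camera, given by its name, has taken for a name from the list of things; names that differ only in an ending like _2 or _b are one class to them, and where a whole thing is asked for, a point or a joint stands for the part that bears it (a point fixed in the world has none). Each returns a list of dicts, best first, with "score" (0 to 1); they miss things now and then, are a little off and sometimes report something else, mostly with a low value. They report only what shows in the picture. A call takes as long as a camera call. They do not tell look-alikes from the thing itself.
- r.outline_of(thing, camera): "mask" (480x640 bool, what is visible of it) and "bbox" ([centre column, centre row, width, height] in pixels, round what is visible of it).
The state is a dict: "time": time; "joint_positions": joint angles; "joint_vel": joint speeds; "joint_torque": joint torques, N m; "ee_pos": TCP position; "eef_rot": TCP orientation; "ft_force": force on the tool from outside, world axes, zero at the start; "torque": the same for the moment, N m; "width": finger opening in m; "grip_force": force on a finger pad.
Only numpy, scipy, OpenCV 4.12 (cv2) and the standard library are available. Lean on these libraries where they do the work, as an engineer would, in place of code of your own. Each camera call takes 0.05 s, during which the arm holds its last target. There are 200 camera calls.

## Working session

There is one attempt and no reset: what is moved stays moved. The work goes in short steps, Python scripts to look and compute and a shell command to move; the robot and the scene stay as the last step left them, time stands still between calls to the robot, and variables do not carry over. Pictures are saved under pics/ and viewed, at most 10 in all, crops included, and the job is handed in when it is done.

```bash
mkdir -p pics
cat > h.py <<'E'
import numpy as np, cv2
from scipy.spatial.transform import Rotation as R
from bench import r
def cam(n):
    c=r.camera(n); return c
def rot(c):
    a=np.array(c["attitude"],float)
    return a if a.shape==(3,3) else R.from_quat(a).as_matrix()
def px2w(c,u,v,z):
    d=rot(c)@np.linalg.inv(np.array(c["camera_matrix"]))@np.array([u,v,1.]); p=np.array(c["xyz"])
    return p+d*(z-p[2])/d[2]
def w2px(c,P):
    q=(rot(c).T@(np.array(P)-np.array(c["xyz"])))
    q=np.array(c["camera_matrix"])@q; return q[:2]/q[2]
def save(c,n): cv2.imwrite("pics/"+n,c["img"][:,:,::-1])
E
python3 - <<'E'
from h import *
for n in ["top","scene"]:
    c=cam(n); save(c,n+"1.png"); print(n,np.round(c["xyz"],3),np.round(c["attitude"],3),np.round(c["camera_matrix"],1).tolist())
    for t in ["key_bow","keyblock","lockbox","key_round_bow","key_tee_bow","pot"]:
        for o in r.outline_of(t,n)[:3]:
            print(t,round(o["score"],2),np.round(o["bbox"],1))
print(r.read_state())
E
```

```text
top [0.4   0.025 1.39 ] [ 0.713 -0.699  0.047 -0.029] [[599.3, 0.0, 327.4], [0.0, 599.3, 253.0], [0.0, 0.0, 1.0]]
keyblock 0.72 [403.4 283.5  85.9  31.7]
lockbox 0.81 [269.  267.8 111.8  89.9]
key_round_bow 0.52 [408.  280.6  11.6   5.1]
key_tee_bow 0.47 [381.4 285.7  19.8  11. ]
key_tee_bow 0.46 [409.7 311.6  66.8  22.7]
pot 0.75 [229.5 250.6  17.6  20.8]
scene [ 0.863 -0.408  0.851] [ 0.908  0.294 -0.086 -0.285] [[435.8, 0.0, 327.6], [0.0, 435.8, 246.3], [0.0, 0.0, 1.0]]
key_bow 0.69 [216.4 326.9  11.7  24.9]
key_bow 0.69 [166.3 301.4  32.5  24.1]
keyblock 0.6 [235.1 305.1  12.9  17.9]
keyblock 0.58 [235.  313.9  67.3  85.1]
keyblock 0.57 [430.8 273.2  54.3  57.1]
lockbox 0.9 [326.5 223.6 104.6 114.3]
key_round_bow 0.43 [234.4 305.2  12.3  18.2]
pot 0.57 [363.4 186.   16.6  23. ]
{'time': 0.7, 'joint_positions': array([-1.20461933,  0.33217024, -0.06471192,  1.46012802,  0.02157506,
        1.34992295, -0.08848294]), 'joint_vel': array([-1.66363119e-05,  1.95533302e-03,  5.76356138e-04,  5.77453841e-04,
        7.09099545e-04, -1.63812049e-03,  2.46210097e-04]), 'joint_torque': array([-8.45726772e-04, -6.22895765e+01,  2.41028226e-02, -3.90073121e+01,
       -6.11122744e-02,  3.15316196e-02,  3.42883106e-05]), 'ee_pos': array([0.23688095, 0.57837063, 0.23358074]), 'eef_rot': array([ 1.93153490e-01,  9.81168552e-01,  3.51872598e-05, -1.53351054e-05]), 'ft_force': array([-0.06694071, -0.14811782,  0.56652506]), 'torque': array([-0.04495997,  0.02438977,  0.03328008]), 'grip_force': 0.0, 'width': 0.08727330056385942}
```

View pics/top1.png

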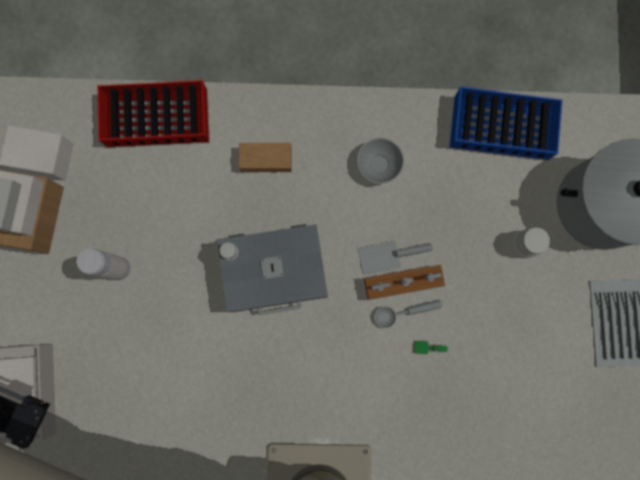

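View pics/scene1.png

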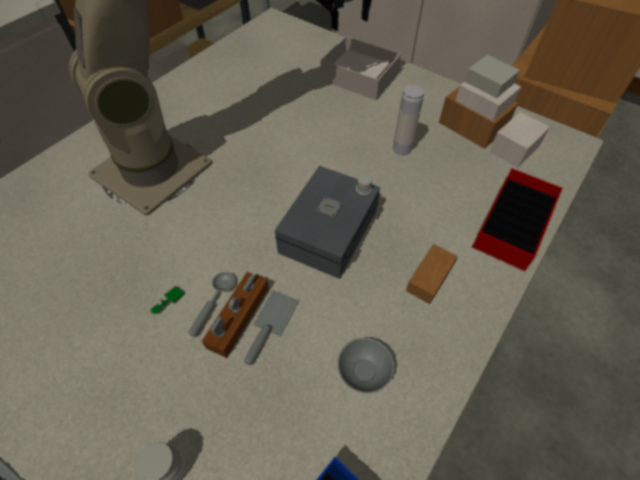

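Run:
```python
from h import *
c=cam("top"); 
def rect(t,z,i=0):
    o=r.outline_of(t,"top")[i]; cs=max(cv2.findContours(o["mask"].astype(np.uint8),cv2.RETR_EXTERNAL,cv2.CHAIN_APPROX_NONE)[0],key=len)[:,0,:]
    P=np.array([px2w(c,u,v,z)[:2] for u,v in cs]); (cx,s,a)=cv2.minAreaRect(P.astype(np.float32)*1000)
    print(t,np.round(cx,1),np.round(s,1),round(a,1))
rect("keyblock",.04); rect("lockbox",.09)
c2=cam("scene")
print("green?",px2w(c2,166,301,.03),"bow",px2w(c2,216.4,326.9,.07),"round",px2w(c2,234.4,305.2,.065))
i=c["img"][190:350,180:480]; cv2.imwrite("pics/topc.png",cv2.resize(i[:,:,::-1],(800,427),interpolation=cv2.INTER_CUBIC))
```

```text
keyblock [ 484.  -182.7] [ 51.2 179.9] 11.5
lockbox [499.7 112.3] [183.6 223.6] 10.5
green? [ 0.34813499 -0.25406955  0.03      ] bow [ 0.49324331 -0.24314684  0.07      ] round [ 0.48713429 -0.18702828  0.065     ]
```

The top view shows the lockbox at about (270,268), with its slot upright in the image. The key block is at (403,283), with a tee key on the left, a round key in the middle and what looks like the square key on the right at (431,277). The green decoy lies at (430,348). The scene view agrees, with key_bow at (216,327), the near end of the block.

```bash
python3 -m pendant '[[0,0,-0.011,0.122],[0,0,-0.011,0.122],[0,0,-0.011,0.122],[0,0,-0.011,0.122],[0,0,-0.011,0.122],[0,0,-0.011,0.122],[0,0,-0.011,0.122],[0,0,-0.011,0.122]]' 1 40
python3 -m pendant '[[-0.03,0.012,0,0],[-0.03,0.012,0,0],[-0.03,0.012,0,0],[-0.03,0.012,0,0],[-0.03,0.012,0,0],[-0.03,0.012,0,0],[-0.03,0.012,0,0],[-0.03,0.012,0,0]]'
python3 -m pendant '[[-0.03,0.012,0,0],[-0.03,0.012,0,0],[-0.03,0.012,0,0],[-0.03,0.012,0,0],[-0.033,-0.003,0,0],[-0.033,-0.003,0,0],[-0.033,-0.003,0,0],[0,0,0,0]]'
python3 - <<'E'
from h import *
c=cam("wrist"); save(c,"w1.png"); print(np.round(c["xyz"],3),np.round(c["attitude"],3),np.round(c["camera_matrix"],1).tolist())
s=r.read_state(); print(s["ee_pos"],s["eef_rot"],s["joint_positions"])
E
```

```text
time: 1.57
ee_pos: [0.2369, 0.5784, 0.3222]
eef_rot: [0.633, 0.774, 0.0, -0.0]
ft_force: [-0.6, -0.1, -0.7]
width: 0.087
grip_force: 0.0
time: 2.23
ee_pos: [0.3806, 0.3616, 0.3218]
eef_rot: [0.631, 0.776, 0.0, -0.0]
ft_force: [-0.3, 0.4, 0.3]
width: 0.0869
grip_force: 0.0
time: 2.9
ee_pos: [0.4644, 0.1497, 0.3223]
eef_rot: [0.634, 0.773, 0.0, 0.001]
ft_force: [0.8, -0.7, -0.3]
width: 0.0869
grip_force: 0.0
[0.451 0.215 0.473] [0.988 0.098 0.013 0.122] [[336.5, 0.0, 318.7], [0.0, 336.5, 241.4], [0.0, 0.0, 1.0]]
[0.46375071 0.15314909 0.32219489] [6.32975844e-01 7.74171238e-01 6.67768924e-04 1.71499827e-04] [-0.82356484 -0.02708052  0.40606694  1.68417725  0.01044174  1.4809528
 -0.21853992]
```

View pics/w1.png

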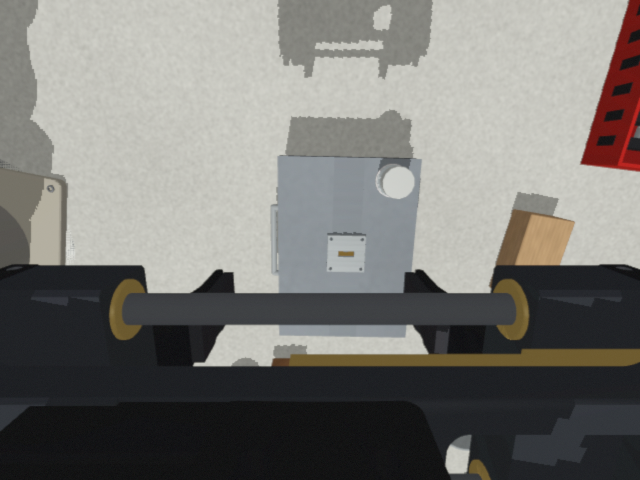

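The wrist view shows the lid with the plate around (346,253), its slot lying horizontal in the image, and the pot at (397,181). I'll measure the plate and slot by segmentation.

```bash
cat >> h.py <<'E'
def plate(c,u0,v0,z=.095,thr=None,half=32):
    g=cv2.cvtColor(c["img"],cv2.COLOR_RGB2HSV); u0,v0=int(u0),int(v0)
    sub=g[v0-half:v0+half,u0-half:u0+half]
    out={}
    V=sub[...,2]; t,m=cv2.threshold(V,0,255,cv2.THRESH_BINARY+cv2.THRESH_OTSU)
    cs=max(cv2.findContours(m,cv2.RETR_EXTERNAL,cv2.CHAIN_APPROX_NONE)[0],key=cv2.contourArea)[:,0,:]
    P=np.array([px2w(c,u+u0-half,v+v0-half,z)[:2] for u,v in cs])*1000
    print("plate",[np.round(x,2) for x in cv2.minAreaRect(P.astype(np.float32))])
    sl=((sub[...,1]>110)).astype(np.uint8); ys,xs=np.nonzero(sl)
    if len(xs)>5:
        Q=np.array([px2w(c,u+u0-half,v+v0-half,z)[:2] for u,v in zip(xs,ys)])*1000
        print("slot",len(xs),[np.round(x,2) for x in cv2.minAreaRect(Q.astype(np.float32))],Q.mean(0))
E
python3 - <<'E'
from h import *
c=cam("wrist"); plate(c,346,253)
def dl(u,v): return np.round(px2w(c,u,v,.09)[:2],4)
print(dl(279,155),dl(420,158),dl(280,334),dl(405,337))
E
python3 -m pendant '[[-0.035,-0.003,0,0],[-0.035,-0.003,0,0],[-0.035,-0.003,0,0],[-0.035,-0.003,0,0],[-0.035,-0.003,0,0],[-0.035,-0.003,0,0],[-0.035,-0.003,0,0],[-0.035,-0.003,0,0]]'
python3 -m pendant '[[-0.025,-0.003,0.015,0],[-0.01,0,0.015,0],[0,0,0,0],[0,0,0,0]]'
python3 - <<'E'
from h import *
c=cam("wrist"); save(c,"w2.png")
for t in ["key_bow","keyblock","key_round_bow","key_tee_bow"]:
    for o in r.outline_of(t,"wrist")[:3]:
        print(t,round(o["score"],2),np.round(o["bbox"],1))
s=r.read_state(); print(s["ee_pos"],s["eef_rot"])
E
```

```text
plate [array([504.08, 113.26]), array([44.35, 43.97]), np.float64(10.11)]
slot 49 [array([504.06, 114.06]), array([15.31,  3.67]), np.float64(11.49)] [504.02970049 113.863467  ]
[0.4073 0.212 ] [0.5607 0.24  ] [ 0.4461 -0.0032] [0.6017 0.0241]
time: 3.67
ee_pos: [0.4972, -0.1225, 0.3217]
eef_rot: [0.63, 0.777, 0.0, 0.0]
ft_force: [0.5, -0.0, 0.4]
width: 0.0875
grip_force: 0.0
time: 4.0
ee_pos: [0.5011, -0.1559, 0.2911]
eef_rot: [0.63, 0.776, -0.001, -0.001]
ft_force: [0.1, 0.6, 0.3]
width: 0.0872
grip_force: 0.0
key_bow 0.96 [185.5 252.6  22.2  56.9]
key_bow 0.68 [300.2 284.9   9.2  21.7]
keyblock 0.64 [298.6 229.2  42.9 134.8]
key_round_bow 0.81 [301.  238.3  15.6  22.8]
key_tee_bow 0.82 [299.5 188.   13.7  35.6]
key_tee_bow 0.32 [373.5  44.2 184.4  88.4]
[ 0.50149337 -0.15590598  0.29224335] [6.29804570e-01 7.76753402e-01 5.16685441e-04 2.97427844e-04]
```

View pics/w2.png

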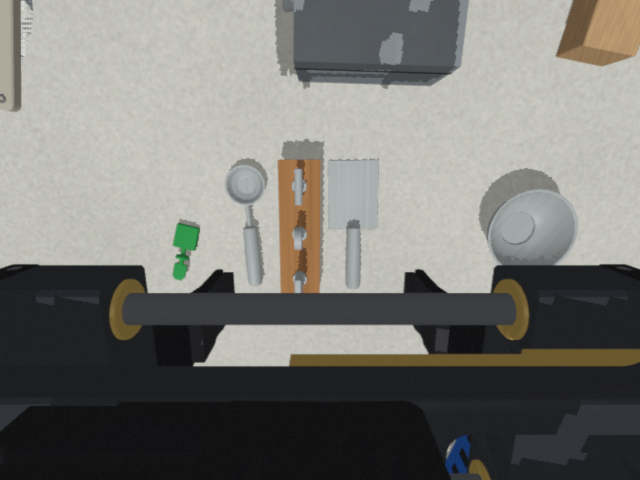

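The wrist view shows the block with tee (299,188), round (301,238) and square (300,284) keys; the green decoy at (186,252) is the false top hit. I'll move above the square key for a clear look.

```bash
python3 -m pendant '[[-0.027,-0.008,0.02,0],[-0.027,-0.008,0.02,0],[-0.027,-0.007,0.02,0],[0,0,0.015,0],[0,0,0,0],[0,0,0,0]]'
python3 - <<'E'
from h import *
c=cam("wrist"); save(c,"w3.png")
s=r.read_state(); print(s["ee_pos"],R.from_quat(s["eef_rot"]).as_matrix().round(4).tolist())
for t in ["key_bow","key_round_bow","key_tee_bow"]:
    for o in r.outline_of(t,"wrist")[:2]:
        b=o["bbox"]; print(t,round(o["score"],2),np.round(b,1),px2w(c,b[0],b[1],.07).round(4))
        if t=="key_bow":
            ys,xs=np.nonzero(o["mask"]); P=np.array([px2w(c,u,v,.086)[:2] for u,v in zip(xs,ys)])*1000
            print([np.round(x,2) for x in cv2.minAreaRect(P.astype(np.float32))])
h=cv2.cvtColor(c["img"],cv2.COLOR_RGB2HSV); m=((h[...,0]<15)&(h[...,1]>120)&(h[...,2]>50)).astype(np.uint8)
for k in cv2.findContours(m,cv2.RETR_EXTERNAL,cv2.CHAIN_APPROX_NONE)[0]:
    if cv2.contourArea(k)>1500:
        P=np.array([px2w(c,u,v,.04)[:2] for u,v in k[:,0]])*1000; print("blk",[np.round(x,2) for x in cv2.minAreaRect(P.astype(np.float32))])
E
```

```text
time: 4.75
ee_pos: [0.4952, -0.2402, 0.2166]
eef_rot: [0.63, 0.776, -0.0, -0.0]
ft_force: [0.9, 0.3, 0.6]
width: 0.0867
grip_force: 0.0
[ 0.49581445 -0.23998935  0.21741919] [[-0.2063, 0.9785, 0.0008], [0.9785, 0.2063, 0.0004], [0.0002, 0.0009, -1.0]]
key_bow 0.91 [317.9 235.2  19.3  38. ] [ 0.4949 -0.2424  0.07  ]
[array([ 493.26, -238.16]), array([15.4 , 33.45]), np.float64(11.92)]
key_bow 0.63 [173.3 198.4  32.   70.4] [ 0.3629 -0.2361  0.07  ]
[array([ 365.51, -234.17]), array([60.98, 24.93]), np.float64(85.36)]
key_round_bow 0.82 [319.6 169.7  23.7  30.5] [ 0.4844 -0.1852  0.07  ]
key_tee_bow 0.57 [318.4 100.1  17.8  56.4] [ 0.4717 -0.1303  0.07  ]
blk [array([ 473.6 , -140.56]), array([48.53, 85.01]), np.float64(11.82)]
```

View pics/w3.png

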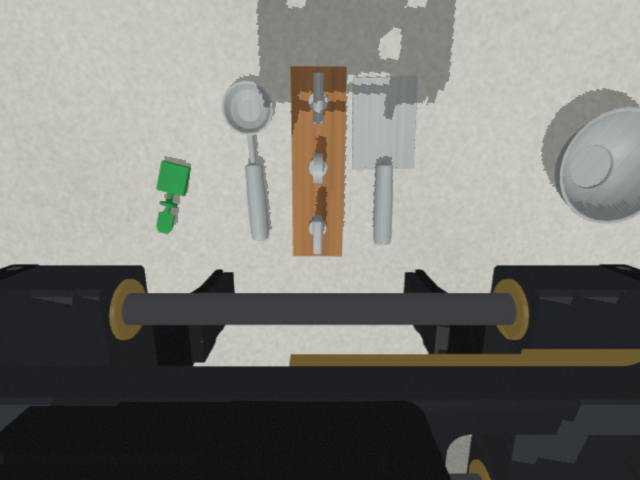

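The view shows the square key at (318,235), with the block's axis aligned with the tool. I'll descend and grip.

```bash
python3 -m pendant '[[-0.001,-0.0015,0.025,0],[0,0,0.025,0],[0,0,0.025,0],[0,0,0.025,0],[0,0,0.025,0],[0,0,0.015,0],[0,0,0.01,0],[0,0,0.005,0]]' 0.7 50
python3 -m pendant '[[0,0,0,0],[0,0,0,0],[0,0,0,0]]'
python3 -m pendant '[[0,0,0,0],[0,0,0,0],[0,0,0,0],[0,0,0,0],[0,0,0,0],[0,0,0,0],[0,0,0,0],[0,0,0,0]]' 0 50
python3 -m pendant '[[0,0,0,0],[0,0,0,0],[0,0,0,0],[0,0,0,0]]'
```

```text
time: 5.62
ee_pos: [0.4939, -0.2417, 0.0609]
eef_rot: [0.63, 0.776, 0.0, -0.0]
ft_force: [0.7, 0.4, -0.0]
width: 0.0611
grip_force: 0.0
time: 5.87
ee_pos: [0.4945, -0.2427, 0.0627]
eef_rot: [0.631, 0.776, 0.0, 0.001]
ft_force: [0.6, 0.2, -0.2]
width: 0.0606
grip_force: 0.0
time: 6.53
ee_pos: [0.4937, -0.2424, 0.0615]
eef_rot: [0.631, 0.776, 0.0, -0.0]
ft_force: [-1.1, 0.9, -0.4]
width: 0.0155
grip_force: 0.0
time: 6.87
ee_pos: [0.4938, -0.2424, 0.0615]
eef_rot: [0.631, 0.776, 0.0, 0.0]
ft_force: [0.7, -1.0, -0.3]
width: 0.0074
grip_force: 50.0
```

```bash
python3 -m pendant '[[0,0,-0.005,0],[0,0,-0.01,0],[0,0,-0.02,0],[0,0,-0.025,0],[0,0,-0.025,0],[0,0,-0.025,0],[0,0,-0.025,0],[0,0,-0.025,0]]'
python3 -m pendant '[[0.03,0.007,0,0],[0.03,0.007,0,0],[0.03,0.007,0,0],[0.03,0.007,0,0],[0.03,0.007,0,0],[0.03,0.007,0,0],[0.03,0.007,0,0],[0.03,0.007,0,0]]'
python3 -m pendant '[[0.03,0.007,0,0],[0.03,0.007,0,0],[0.03,0.007,0,0],[0.0165,0.006,0,0],[0,0,0,-0.119],[0,0,0,-0.119],[0,0,0,-0.119],[0,0,0,-0.119]]'
python3 -m pendant '[[0,0,0,-0.119],[0,0,0,-0.119],[0,0,0,-0.119],[0,0,0,-0.119],[0,0,0,-0.119],[0,0,0,-0.119],[0,0,0,-0.119],[0,0,0,-0.119]]'
python3 -m pendant '[[0,0,0,-0.119],[0,0,0,0],[0,0,0,0]]'
python3 - <<'E'
from h import *
s=r.read_state(); print(s["ee_pos"],R.from_quat(s["eef_rot"]).as_matrix().round(4).tolist(),s["joint_positions"].round(2))
c=cam("wrist"); save(c,"w4.png")
for o in r.outline_of("key_bow","wrist")[:2]: print(o["score"],o["bbox"])
print(w2px(c,(.504,.1135,.095)), w2px(c,s["ee_pos"]+[0,0,-.052]))
c=cam("scene"); i=c["img"][130:290,220:420]; cv2.imwrite("pics/s4.png",cv2.resize(i[:,:,::-1],(750,600),interpolation=cv2.INTER_CUBIC))
for o in r.outline_of("key_bow","scene")[:3]: print(o["score"],o["bbox"])
E
```

```text
time: 7.53
ee_pos: [0.4931, -0.2428, 0.2236]
eef_rot: [0.631, 0.776, 0.0, 0.0]
ft_force: [0.4, 0.3, -1.2]
width: 0.0078
grip_force: 50.0
time: 8.2
ee_pos: [0.4991, 0.0049, 0.2225]
eef_rot: [0.631, 0.776, 0.0, 0.0]
ft_force: [0.6, -0.0, -0.5]
width: 0.0079
grip_force: 50.0
time: 8.87
ee_pos: [0.5041, 0.1132, 0.2224]
eef_rot: [0.428, 0.904, -0.0, 0.0]
ft_force: [0.0, 0.4, -0.0]
width: 0.0072
grip_force: 50.0
time: 9.53
ee_pos: [0.5041, 0.1131, 0.2224]
eef_rot: [-0.034, 0.999, -0.0, 0.0]
ft_force: [-0.3, -0.3, -1.5]
width: 0.0077
grip_force: 50.0
time: 9.78
ee_pos: [0.5041, 0.1133, 0.2222]
eef_rot: [-0.089, 0.996, 0.0, 0.0]
ft_force: [0.3, -0.4, 0.1]
width: 0.0075
grip_force: 50.0
[0.50412527 0.11325987 0.22216594] [[-0.9842, -0.1768, 0.0004], [-0.1768, 0.9842, 0.0001], [-0.0004, -0.0, -1.0]] [-0.75  0.09  0.47  1.78 -0.04  1.27  1.48]
0.81 [318.1, 305.1, 19.9, 92.3]
0.45 [9.5, 2.6, 14.7, 3.2]
[318.25445564 237.00521589] [317.80491222 264.5759148 ]
0.59 [167.0, 301.9, 30.0, 21.2]
0.51 [328.8, 171.6, 10.3, 25.8]
0.33 [328.3, 225.9, 110.0, 107.5]
```

View pics/w4.png

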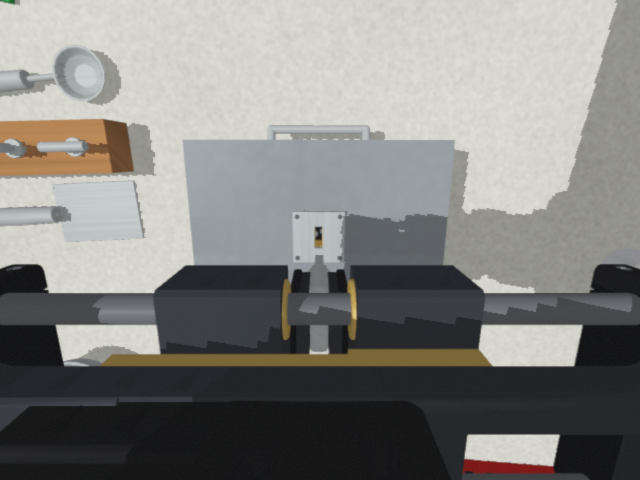

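View pics/s4.png

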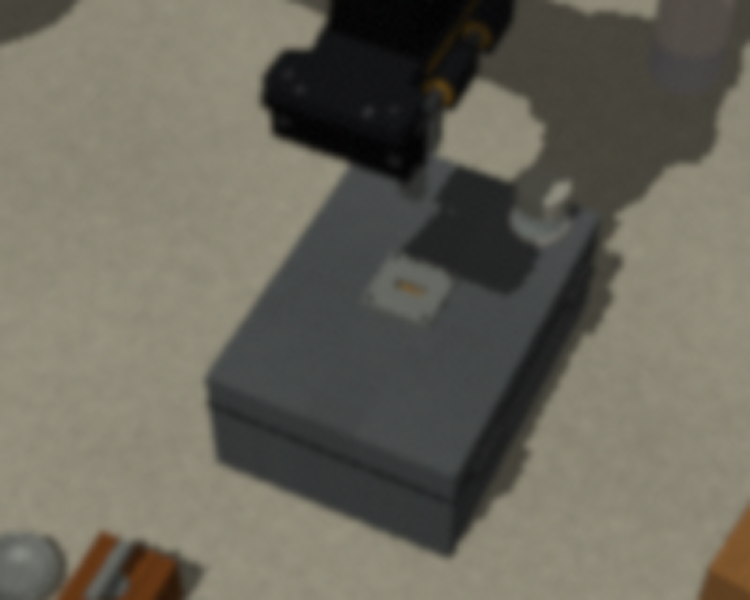

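The wrist view shows the plate centred at (319,237) with the slot upright, and the blade just below it at (318,262). I'll fit the plate in this picture and see how the key sits in the jaws by comparing its outline with the model.

Run:
```python
from h import *
s=r.read_state(); c=cam("wrist"); T=R.from_quat(s["eef_rot"]).as_matrix(); p=s["ee_pos"]
P=lambda x,y,z:w2px(c,p+T@np.array([x,y,z])).round(1)
h=cv2.cvtColor(c["img"],cv2.COLOR_RGB2HSV)
sl=((h[...,1]>110)).astype(np.uint8); sl[:215]=0;sl[258:]=0;sl[:,:300]=0;sl[:,340:]=0
ys,xs=np.nonzero(sl); print("slot ochre px",xs.min(),xs.max(),ys.min(),ys.max())
K=np.array([.504,.1138,.095]); f=np.radians(10.3)
for a in (-1,1):
  for b in (-1,1): print("plate model",w2px(c,K+.022*a*np.array([np.cos(f),np.sin(f),0])+.022*b*np.array([-np.sin(f),np.cos(f),0])).round(1))
for nm,x,z in [("tip",.0045,.052),("taper",.008,.046),("bladetop",.008,.030),("collar",.009,.022),("headbot",.015,.008)]:
    print(nm,P(x,0,z),P(0,-.0025,z),P(0,.0025,z))
o=r.outline_of("key_bow","wrist")[0]["mask"]
for v in range(255,300,3):
    q=np.nonzero(o[v,300:340])[0]+300
    if len(q): print(v,q.min(),q.max(),end="; ")
i=c["img"][200:305,275:365]; cv2.imwrite("pics/w5.png",cv2.resize(i[:,:,::-1],(514,600),interpolation=cv2.INTER_NEAREST))
```

```text
slot ochre px 315 321 239 246
plate model [291.8 211.5]
plate model [344.6 211.5]
plate model [292.7 261.9]
plate model [343.6 262. ]
tip [317.8 257.8] [313.9 264.6] [321.8 264.6]
taper [317.8 255.1] [313.8 267.6] [321.9 267.6]
bladetop [317.8 263.2] [313.4 276.5] [322.2 276.5]
collar [317.8 265.9] [313.2 281.6] [322.3 281.6]
headbot [317.7 263.3] [312.8 291.5] [322.6 291.5]
255 315 322; 258 315 322; 261 315 322; 264 314 323; 267 311 326; 270 310 327; 273 310 327; 276 310 327; 279 310 327; 282 310 328; 285 309 328; 288 309 328; 291 309 329;
```

View pics/w5.png

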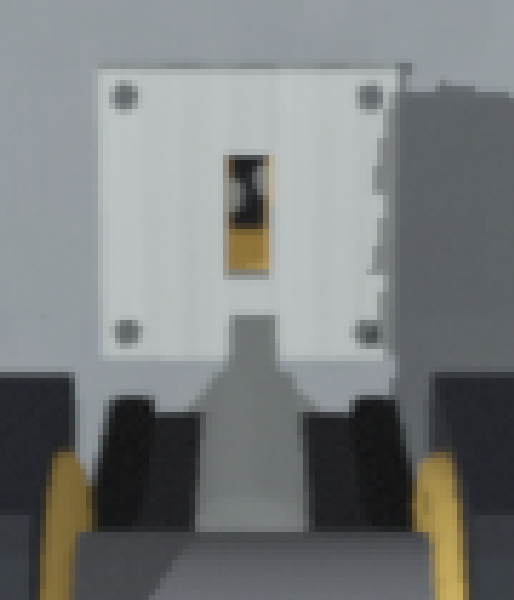

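The crop shows the blade about 0.6 mm to the right of the slot line and well placed along the slot. I'll correct that and lower the tip to just above the plate, then ease it in.

```bash
python3 -m pendant '[[-0.0003,-0.0006,0.015,0],[0,0,0.015,0],[0,0,0.015,0],[0,0,0.012,0],[0,0,0.01,0],[0,0,0.005,0],[0,0,0,0]]' 0 60
python3 -m pendant '[[0,0,0.002,0],[0,0,0.002,0],[0,0,0.002,0],[0,0,0.002,0],[0,0,0.002,0],[0,0,0,0]]'
```

```text
time: 10.67
ee_pos: [0.504, 0.113, 0.1486]
eef_rot: [-0.091, 0.996, -0.0, -0.001]
ft_force: [-0.4, 0.1, -0.4]
width: 0.0079
grip_force: 60.0
time: 11.17
ee_pos: [0.5044, 0.1132, 0.1392]
eef_rot: [-0.091, 0.996, -0.0, -0.0]
ft_force: [-0.1, -1.0, -1.0]
width: 0.0075
grip_force: 60.0
```

```bash
python3 -m pendant '[[0,0,0.002,0],[0,0,0.002,0],[0,0,0.002,0],[0,0,0.0015,0],[0,0,0,0]]'
python3 -m pendant '[[0,0,0.001,0],[0,0,0.001,0],[0,0,0.001,0],[0,0,0.001,0],[0,0,0,0]]'
python3 -m pendant '[[0,0,0.001,0],[0,0,0.001,0],[0,0,0.001,0],[0,0,0.001,0],[0,0,0,0]]'
```

```text
time: 11.58
ee_pos: [0.5043, 0.1131, 0.1316]
eef_rot: [-0.091, 0.996, -0.0, -0.0]
ft_force: [0.4, 0.1, -0.4]
width: 0.0075
grip_force: 60.0
time: 12.0
ee_pos: [0.5046, 0.1129, 0.1279]
eef_rot: [-0.091, 0.996, -0.0, 0.0]
ft_force: [-0.1, -0.8, -0.8]
width: 0.0077
grip_force: 60.0
time: 12.42
ee_pos: [0.5046, 0.1127, 0.1239]
eef_rot: [-0.091, 0.996, -0.0, 0.0]
ft_force: [1.9, -3.9, 0.0]
width: 0.0073
grip_force: 60.0
```

```bash
python3 -m pendant '[[0,0,0.001,0],[0,0,0.001,0],[0,0,0.001,0],[0,0,0,0]]'
python3 -m pendant '[[0,0,0.001,0],[0,0,0.001,0],[0,0,0,0]]'
```

```text
time: 12.75
ee_pos: [0.5051, 0.113, 0.1215]
eef_rot: [-0.091, 0.996, 0.0, 0.001]
ft_force: [3.0, -3.6, 1.3]
width: 0.0079
grip_force: 60.0
time: 13.0
ee_pos: [0.5055, 0.1134, 0.1196]
eef_rot: [-0.091, 0.996, 0.0, 0.001]
ft_force: [4.0, -2.8, 1.9]
width: 0.0077
grip_force: 60.0
```

```bash
python3 -m pendant '[[-0.0008,-0.0004,0,0],[0,0,0.001,0],[0,0,0.001,0],[0,0,0,0]]'
python3 -m pendant '[[0,0,0.001,0],[0,0,0.001,0],[0,0,0,0]]'
```

```text
time: 13.33
ee_pos: [0.5057, 0.1132, 0.117]
eef_rot: [-0.091, 0.996, 0.0, 0.0]
ft_force: [3.8, -1.3, 0.2]
width: 0.0076
grip_force: 60.0
time: 13.58
ee_pos: [0.5058, 0.1135, 0.1163]
eef_rot: [-0.091, 0.996, 0.001, 0.0]
ft_force: [-3.0, -3.2, 16.7]
width: 0.0074
grip_force: 60.0
```

```bash
python3 -m pendant '[[0,0,0.001,0],[0,0,0.0005,0],[0,0,0,0],[0,0,0,0]]'
python3 - <<'E'
from h import *
s=r.read_state(); print(s["ee_pos"],s["ft_force"],s["torque"])
c=cam("wrist"); i=c["img"][190:310,260:380]; cv2.imwrite("pics/w6.png",cv2.resize(i[:,:,::-1],(600,600),interpolation=cv2.INTER_CUBIC))
E
```

```text
time: 13.92
ee_pos: [0.506, 0.1135, 0.1162]
eef_rot: [-0.091, 0.996, 0.001, 0.001]
ft_force: [-10.3, -4.4, 31.7]
width: 0.0076
grip_force: 60.0
[0.5059908  0.1135164  0.11619746] [-10.30062326  -4.37645184  31.65729069] [-0.96762704  2.25093182  0.10624172]
```

View pics/w6.png

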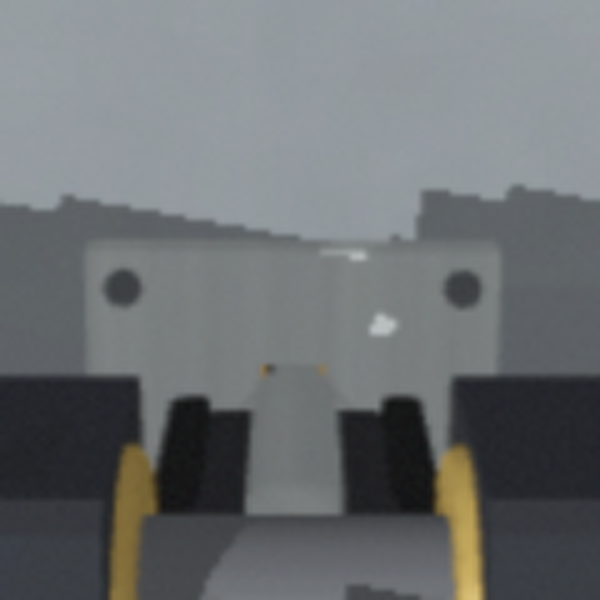

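The collar is down on the plate: a stiff stop at the predicted height, with only the slot's corners showing around the neck. I'll ease the push and turn clockwise.

```bash
python3 -m pendant '[[0.0005,0,-0.0012,0],[0,0,0,0],[0,0,0,0]]'
python3 -m pendant '[[0,0,0,0.07],[0,0,0,0.07],[0,0,0,0.07],[0,0,0,0.07],[0,0,0,0]]'
python3 - <<'E'
from h import *
s=r.read_state(); print(s["ee_pos"],s["ft_force"],s["torque"],R.from_quat(s["eef_rot"]).as_euler("ZYX"))
E
```

```text
time: 14.22
ee_pos: [0.5058, 0.1135, 0.1163]
eef_rot: [-0.091, 0.996, 0.001, 0.001]
ft_force: [-1.7, -3.4, 17.5]
width: 0.0078
grip_force: 60.0
time: 14.63
ee_pos: [0.506, 0.1132, 0.1163]
eef_rot: [0.051, 0.999, 0.001, 0.001]
ft_force: [-0.8, -3.8, 17.4]
width: 0.0076
grip_force: 60.0
[0.50603334 0.11324202 0.11633111] [-0.82274545 -3.82196168 17.40192994] [-0.78547511  0.08782461  0.06193027] [3.03933944e+00 2.23712297e-03 3.13996577e+00]
```

```bash
python3 -m pendant '[[0,0,0,0.09],[0,0,0,0.09],[0,0,0,0.09],[0,0,0,0.09],[0,0,0,0.09],[0,0,0,0.09],[0,0,0,0.09],[0,0,0,0]]'
python3 -m pendant '[[0,0,0,0.09],[0,0,0,0.09],[0,0,0,0.09],[0,0,0,0.09],[0,0,0,0.09],[0,0,0,0.09],[0,0,0,0.09],[0,0,0,0]]'
python3 -m pendant '[[0,0,0,0.07],[0,0,0,0.07],[0,0,0,0],[0,0,0,0]]'
python3 - <<'E'
from h import *
s=r.read_state(); T=R.from_quat(s["eef_rot"]).as_matrix(); print(s["ee_pos"],s["ft_force"],s["torque"],np.degrees(np.arctan2(T[1,1],T[0,1])))
c=cam("wrist"); i=c["img"][190:310,260:380]; cv2.imwrite("pics/w7.png",cv2.resize(i[:,:,::-1],(600,600),interpolation=cv2.INTER_CUBIC))
E
```

```text
time: 15.3
ee_pos: [0.5059, 0.1125, 0.1163]
eef_rot: [0.359, 0.933, 0.001, 0.001]
ft_force: [-1.0, -6.0, 19.5]
width: 0.0076
grip_force: 60.0
time: 15.97
ee_pos: [0.5054, 0.112, 0.1162]
eef_rot: [0.63, 0.776, 0.0, 0.0]
ft_force: [-5.8, -7.9, 23.7]
width: 0.0073
grip_force: 60.0
time: 16.3
ee_pos: [0.5051, 0.1121, 0.1163]
eef_rot: [0.681, 0.732, -0.0, -0.0]
ft_force: [-6.9, -8.0, 25.9]
width: 0.0077
grip_force: 60.0
[0.50505422 0.11206351 0.11625183] [-6.90279678 -7.96268187 25.87244326] [-1.94256982  1.79832447  0.12668296] 4.118843080633434
```

View pics/w7.png

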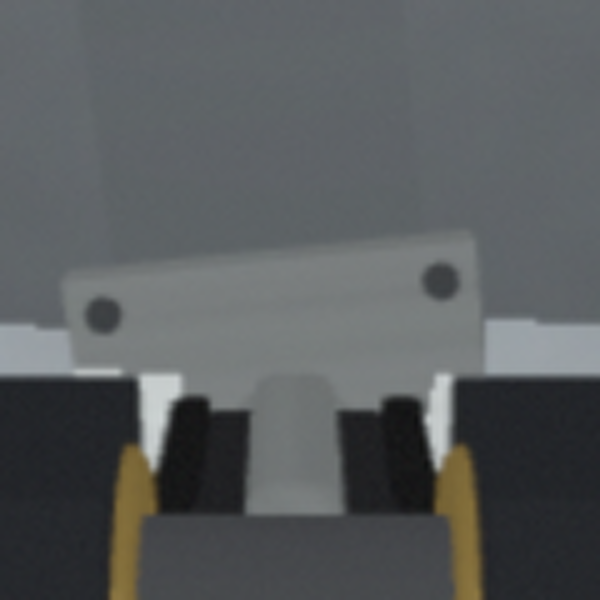

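```bash
python3 -m pendant '[[0,0,0,0.03],[0,0,0,0],[0,0,0,0],[0,0,0,0],[0,0,0,0],[0,0,0,0],[0,0,0,0],[0,0,0,0]]'
python3 - <<'E'
from h import *
s=r.read_state(); T=R.from_quat(s["eef_rot"]).as_matrix(); print(s["ee_pos"],s["ft_force"],s["torque"],np.degrees(np.arctan2(T[1,1],T[0,1])))
print(r.close_job())
E
```

```text
time: 17.02
ee_pos: [0.505, 0.1121, 0.1162]
eef_rot: [0.692, 0.722, -0.0, -0.0]
ft_force: [-7.0, -7.6, 25.7]
width: 0.0073
grip_force: 60.0
[0.50502232 0.1120846  0.11623617] [-6.99568372 -7.58882592 25.71940113] [-1.98933416  1.84632308  0.13100959] 2.4275432643165304
the job is handed in; nothing more can be done
None
```

Job handed in at 17 s: the square key is fully in (collar on the plate) and turned about 98° clockwise by the gripper's measured angle, still held there at 60 N grip; I couldn't read the lock core's own angle, and the hand-in gave no verdict.

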